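Snap a polishing compound bar into its spring-ball holder

TASK

Pick up the loose bar of polishing compound and push it straight down into the steel holder on the bench (do not drop it in) until it lies flat on the holder's floor and the sprung ball at the end has clicked out over its top edge, so that it is held. Let go of it, and leave the sanding block and the horn piece where they lie.

Things in the scene. Friction and masses are not known exactly. Their poses are not given: they have to be found in the camera images.
- bar_centre (a point): Centre (half-way up) of the loose compound bar: brick-red, worn, brick-shaped, 36 mm wide (its x), 83 mm long (its y), 32 mm high (z up), 0.1 to 0.2 kg. Lies flat on the bench left of or in front of the holder; a like bar far back by the grinder belongs to the room and is not meant. Either end may go to the ball. Grasp it across its width at mid-length.
- holder: The holder, fixed to the bench on the right of the work area; origin under its middle, axes as the seat's. Dark base 154 x 56 x 8 mm, smooth steel walls whose lips lean 30 degrees outward and widen the mouth by about 9 mm a side. Plain end at -y: lip top 51 mm above the bench. Ball end at +y: aluminium block with the sprung ball, lip top 81 mm above the bench.
- holder_seat (a point): Where the bar's centre lies when home, 24 mm above the bench. The bar lies along this y; z is up. Around it: pocket 91 x 48 mm, its floor 8 mm above the bench. Side guides stand only 26 to 43 mm from the middle, their lips 39 mm above the bench; between them the sides are open and the floor is 26 mm wide, so fingers holding the bar at mid-length pass freely down both sides.
- ball (a joint): Freely rolling steel ball, 28 mm across, in the holder's +y end, centre 50.5 mm above the bench. Metres: 0 = out (stands 9.5 mm into the pocket), up to 0.0105 = pushed back along +y. Spring: 2 N at 0, 4 N at 5 mm. Passing it takes roughly 4 to 15 N at that end of the bar, so grip firmly or it pitches. With the bar home it is out again, over the bar's top edge (0 to 2 mm).
- block_centre (a point): Centre of a bystander: cork-brown sanding block, 52 x 86 x 26 mm (too wide for the holder). To be left alone.
- horn_piece: Bystander: pale tapering horn piece, 37 x 138 x 32 mm, lying flat along its y; origin under its middle. To be left alone.

How it is judged (in metres and radians):
On the way:
1. the bar, touched by the fingers, pushes the ball back by more than 1.5 mm (value of joint ball above 0.0015 m and contact force between the fingers and bar above 1 N), for 0.02 s.
At the end, for the whole second after the job is handed in: The bar's centre is within 10 mm across and 3 mm in height of the seat point, the bar is level within 6 degrees and along the holder within 11 degrees, and the ball is out over its edge (pushed back less than 3 mm) (horizontal distance between bar_centre and holder_seat below 0.01 m and z of bar_centre in the frame of holder_seat between -0.004 and 0.003 m and angle between the y axis of bar_centre and the y axis of holder_seat, either way round below 0.2 rad and value of joint ball below 0.003 m and angle between bar_centre's own z axis and vertical below 0.1 rad); the robot touches nothing.
It fails at once if the sanding block is shifted by more than 30 mm (distance of block_centre from where it was at the start of the episode above 0.03 m).
It fails at once if the horn piece is shifted by more than 30 mm (distance of horn_piece from where it was at the start of the episode above 0.03 m).
It also fails if it takes over 38 s, if anything falls off the work surface, if the arm or the gripper's body presses on something with over 40 N, if the wrist force passes 120 N, or if a joint passes its speed limit or range.

ROBOT

A 6-joint arm with a two-finger parallel gripper is mounted at the origin on a cart in front of the work surface, level with it; the furniture and walls round the work are solid. World frame = base frame: x ahead of the robot, y to its left, z up, the work surface at z = 0. Lengths are in mm, angles in rad, forces in N, time in s.
With the tool pointing down it reaches from about 350 to 975 mm from the base axis. Payload 7.1 kg.
Tool frame: the origin (TCP) lies midway between the tips of the shut fingers; the grasp point (between the pads) lies 19 mm behind it; z points along the fingers, y is the line along which they close (so a half turn about z gives the same grasp; the last joint's range is limited). The gripper opens to 88 mm and grips with 3 to 60 N. Pads are 20 mm wide; open, the fingers measure 115 mm over their backs; the gripper's body (75 mm by 178 mm) begins 61 mm behind the grasp point.
Start: joints at [-1.261, 0.423, 1.63, -0, 1.089, -0.019], TCP at [201.834, -591.496, 222.675] pointing down, gripper open.
Joint ranges: [-3, 3], [-0.9, 2.11], [0.09, 2.58], [-1.31, 4.45], [0.11, 2.69], [-2.54, 2.54]. Speed limits (rad/s): [2.39, 2.39, 3.01, 3.14, 3.14, 3.14].

INTERFACE

Orientations are given as a rotation vector (axis times angle).
In Python, from workcell import ctrl gives the robot as it stands. The module is installed in compiled form; this text tells all that it offers.
- The arm moves only by the tool servo_tool, never from a script. Its argument "increments" is a list of rows, each a list of 7 numbers: the shift along the world's x, y, z in cm, then the turn, a rotation vector about the world's x, y, z in degrees, then the opening, from -1 (shut) to 1 (fully open). A call has 1 to 20 rows; each row is the pose to reach, as a shift and turn from the pose commanded when the call began; what a row does not reach only later rows make up. A row lasts 1/12 s, in which the tool goes at most 41.7 mm and 7.16 degrees, less where a joint would pass 70% of its speed; a pose out of reach is approached as far as the arm can. A call with a gripper value outside its range is refused whole. The fingers move at their own pace and stop on an object; the grip force is fixed at half the most. Time passes only in rows, so rows that repeat a pose let the fingers close. It gives the time, the measured TCP pose, the force, the opening and the grip force at its end, in the units of the state.
- ctrl.get_obs(): the state, without advancing time (a new reading comes with each control period).
- ctrl.get_image(name): name is "scene" or "side" or "wrist"; returns a dict with "image" (384x512x3 uint8, red, green, blue), "fx", "fy", "cx", "cy" (pixels), "extrinsics" (4x4, takes a point from camera to world coordinates); the wrist camera has in their place "tool_from_camera" (4x4, takes a point from camera to tool coordinates, whose origin is the TCP and whose axes are the flange's). Camera axes: x right, y up, looking along -z (the intrinsics and any distortion apply to the point x, -y, -z); pixel columns grow to the right and rows downward; lengths in mm; the calibration is good to about 2 mm. A picture is of the moment at which its call begins: read the wrist's pose just before it. There is no depth.
- ctrl.close_job(): hands the job in; it is judged then, once.
The state is a dict: "t": time; "qpos": joint angles; "qvel": joint speeds; "joint_torque": joint torques, N m; "ee_pos": TCP position; "orientation": TCP orientation; "ft_force": force on the tool from outside, world axes, zero at the start; "moment": the same for the moment, N m; "width": finger opening in mm; "grasp_force": force on a finger pad.
Only numpy, scipy, OpenCV 4.12 (cv2) and the standard library are available. Lean on these libraries where they do the work, as an engineer would, in place of code of your own. Each camera call takes 0.05 s, during which the arm holds its last target. There are 200 camera calls.

## Working session

There is one attempt and no reset: what is moved stays moved. The work goes in short steps, Python scripts to look and compute and a tool call to move; the robot and the scene stay as the last step left them, time stands still between calls to the robot, and variables do not carry over. Pictures are saved under pics/ and viewed, at most 10 in all, crops included, and the job is handed in when it is done.

Besides the shell and the picture viewer there is one more tool, called after ">>>" in YAML: its name, and indented under it one key for each argument. servo_tool: Moves the arm, as the interface text tells. Its arguments: {"type":"object","properties":{"increments":{"type":"array","items":{"type":"array","items":{"type":"number"}}}},"required":["increments"]}

```bash
mkdir -p pics; cat > h.py <<'E'
import numpy as np, cv2
from scipy.spatial.transform import Rotation as R
from workcell import ctrl
def snap(name, fn):
    o=ctrl.get_obs(); d=ctrl.get_image(name)
    if name=="wrist":
        T=np.eye(4); T[:3,:3]=R.from_rotvec(o["orientation"]).as_matrix(); T[:3,3]=o["ee_pos"]
        d["E"]=T@np.array(d["tool_from_camera"])
    else: d["E"]=np.array(d["extrinsics"])
    cv2.imwrite("pics/"+fn+".png", d["image"][:,:,::-1]); np.savez("pics/"+fn+".npz",**{k:d[k] for k in("fx","fy","cx","cy","E","image")})
    return d
def cast(d,px,z):
    px=np.atleast_2d(px).astype(float)
    r=np.c_[(px[:,0]-d["cx"])/d["fx"],-(px[:,1]-d["cy"])/d["fy"],-np.ones(len(px))]@d["E"][:3,:3].T
    c=d["E"][:3,3]; return c+r*((z-c[2])/r[:,2])[:,None]
def proj(d,P):
    P=np.atleast_2d(P); q=(P-d["E"][:3,3])@d["E"][:3,:3]
    return np.c_[d["cx"]-d["fx"]*q[:,0]/q[:,2], d["cy"]+d["fy"]*q[:,1]/q[:,2]]
E
python3 - <<'E'
from h import *
a=snap("scene","s0");b=snap("side","d0");print(a.keys())
cv2.imwrite("pics/both.png",cv2.resize(np.vstack([a["image"],b["image"]])[:,:,::-1],(400,600)) if 0 else np.hstack([a["image"],b["image"]])[:,:,::-1])
print(ctrl.get_obs()["ft_force"],ctrl.get_obs()["orientation"])
E
```

```text
dict_keys(['image', 'fx', 'fy', 'cx', 'cy', 'extrinsics', 'E'])
[ 0.0616778  -1.55917537 -0.95463433] [-3.09788902e+00 -5.13852583e-01  2.80349401e-04]
```

View pics/s0.png

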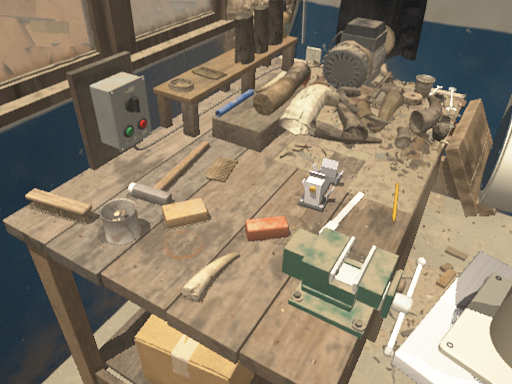

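View pics/d0.png

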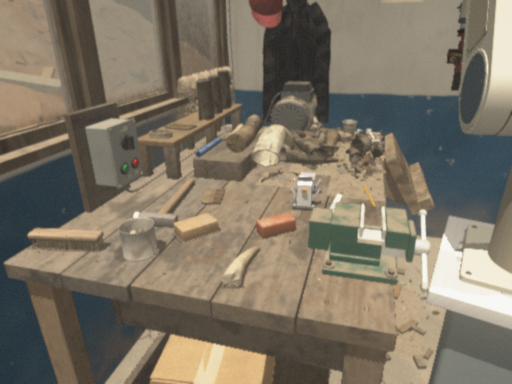

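The scene view shows the red bar at about (267,229), the holder at (320,186), the cork block at (185,212), the horn at (210,275) and a green vise at (340,275). The side view agrees, with the bar at (276,224) and the holder at (306,190).

```bash
python3 - <<'E'
from h import *
for n,(x0,y0,x1,y1) in {"s0":(238,205,300,250),"d0":(248,205,305,242)}.items():
    d=dict(np.load(f"pics/{n}.npz")); im=d["image"]; h=cv2.cvtColor(im,cv2.COLOR_RGB2HSV)
    m=((h[...,0]<9)|(h[...,0]>172))&(h[...,1]>130)
    k=np.zeros_like(m);k[y0:y1,x0:x1]=m[y0:y1,x0:x1]; k=k.astype(np.uint8)
    c=max(cv2.findContours(k,0,2)[0],key=cv2.contourArea); print(n,cv2.contourArea(c),cv2.boundingRect(c))
    M=cv2.moments(c);ctr=(M["m10"]/M["m00"],M["m01"]/M["m00"])
    print("bar centre z16",cast(d,ctr,16)[0].round(0)); print("cam",d["E"][:3,3].round(0))
    print(cast(d,[[185,210],[210,275],[340,300],[320,203]] if n=="s0" else [[196,225],[240,268],[360,270],[306,205]],0).round(0))
    s=im[150:260,230:370]; cv2.imwrite(f"pics/{n}c.png",cv2.resize(s,None,fx=5,fy=5,interpolation=2)[:,:,::-1])
E
```

```text
Traceback (most recent call last):
ValueError: max() iterable argument is empty
```

```bash
python3 - <<'E'
from h import *
for n,(x0,y0,x1,y1) in {"s0":(238,205,300,250),"d0":(248,205,305,242)}.items():
    d=dict(np.load(f"pics/{n}.npz")); im=d["image"]; h=cv2.cvtColor(im,cv2.COLOR_RGB2HSV)
    print(im[228,267],h[228,267])
    f=im.astype(float); m=(f[...,0]>1.6*f[...,1])&(f[...,0]>70)
    k=np.zeros_like(m);k[y0:y1,x0:x1]=m[y0:y1,x0:x1]; k=k.astype(np.uint8)
    c=max(cv2.findContours(k,0,2)[0],key=cv2.contourArea); print(n,cv2.contourArea(c),cv2.boundingRect(c))
    M=cv2.moments(c);ctr=(M["m10"]/M["m00"],M["m01"]/M["m00"])
    print("bar centre z16",cast(d,ctr,16)[0].round(0)); print("cam",d["E"][:3,3].round(0))
    print(cast(d,[[185,210],[210,275],[340,300],[320,203]] if n=="s0" else [[196,225],[240,268],[360,270],[306,205]],0).round(0))
    s=im[150:260,230:370]; cv2.imwrite(f"pics/{n}c.png",cv2.resize(s,None,fx=5,fy=5,interpolation=2)[:,:,::-1])
E
```

```text
[235 164 117] [ 12 128 235]
s0 33.5 (247, 229, 23, 7)
bar centre z16 [470. 136.  16.]
cam [ 47. 573. 571.]
[[633. 187.   0.]
 [457. 264.   0.]
 [264. 140.   0.]
 [452. -44.   0.]]
[136  89  69] [  9 126 136]Traceback (most recent call last):
  File "<stdin>", line 7, in <module>
ValueError: max() iterable argument is empty
```

View pics/s0c.png

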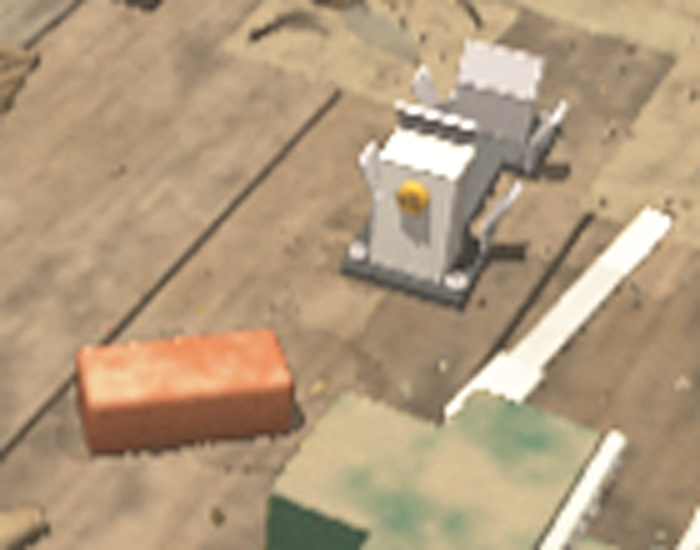

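The crop shows the bar's top face with corners near (78,350), (275,331), (293,382) and (92,410). The holder's ball block with its brass screw faces the camera. Its base corners are at (343,265) and (463,300), and the plain end lip is around (500,60).

```bash
python3 - <<'E'
from h import *
d=dict(np.load("pics/s0.npz")); f=lambda p,z:cast(d,np.array(p)/5+[230,150]-.4,z)
t=f([[78,350],[275,331],[293,382],[92,410]],32);print(t.round(0),t.mean(0).round(0))
l=(t[1]+t[2]-t[0]-t[3]);print("yaw bar y",np.degrees(np.arctan2(l[1],l[0])))
b=f([[343,265],[463,300]],8);print(b.round(0));e=b[1]-b[0];print(np.linalg.norm(e),np.degrees(np.arctan2(e[1],e[0])))
n=np.array([-e[1],e[0],0])/np.linalg.norm(e); n=n if n@(d["E"][:3,3]-b[0])>0 else -n
print("+y dir",n,"centre",b.mean(0)-77*n)
vise=f([[270,490],[345,393],[620,430]],90);print(vise.round(0))
o=ctrl.get_obs();print(R.from_rotvec(o["orientation"]).as_matrix().round(2),o["ee_pos"],o["width"],o["t"])
w=ctrl.get_image("wrist");print(w["tool_from_camera"])
E
```

```text
[[497. 140.  32.]
 [452.  75.  32.]
 [427.  92.  32.]
 [468. 160.  32.]] [461. 117.  32.]
yaw bar y -122.90304958161771
[[480.  -2.   8.]
 [429. -21.   8.]]
54.06875108310747 -158.90484523181252
+y dir [-0.35991791  0.93298397 -0.        ] centre [481.99734773 -83.22821482   8.        ]
[[356. 189.  90.]
 [370. 135.  90.]
 [294.  81.  90.]]
[[ 0.95  0.32 -0.  ]
 [ 0.32 -0.95  0.  ]
 [ 0.   -0.   -1.  ]] [ 201.68206102 -591.03496256  221.9913192 ] 88.05405708886818 0.1
[[ 4.25950280e-04  9.70429651e-01  2.41383744e-01  6.54745762e+01]
 [ 9.99999834e-01 -5.06730271e-04  2.72577886e-04 -7.11255419e-01]
 [ 3.86834113e-04  2.41383588e-01 -9.70429706e-01 -1.61453844e+02]
 [ 0.00000000e+00  0.00000000e+00  0.00000000e+00  1.00000000e+00]]
```

>>> servo_tool:
  increments:
    - [4,7,0,0,0,6,1]
    - [8,14,0,0,0,12,1]
    - [12,21,0,0,0,18,1]
    - [16,28,0,0,0,24,1]
    - [20,35,0,0,0,30,1]
    - [24,43,0,0,0,36,1]
    - [28,51,0,0,0,39,1]
    - [28,51,0,0,0,39,1]
    - [28,51,0,0,0,39,1]
    - [28,51,0,0,0,39,1]
    - [28,51,0,0,0,39,1]
    - [28,51,0,0,0,39,1]
    - [28,51,0,0,0,39,1]
    - [28,51,0,0,0,39,1]
    - [28,51,0,0,0,39,1]
    - [28,51,0,0,0,39,1]
    - [28,51,0,0,0,39,1]
    - [28,51,0,0,0,39,1]
    - [28,51,0,0,0,39,1]

```text
t: 1.73
ee_pos: [481.2, -82.7, 222.6]
orientation: [-2.751, -1.516, 0.001]
ft_force: [-0.4, 0.1, -0.6]
width: 87.8
grasp_force: 0.0
```

```bash
python3 - <<'E'
from h import *
snap("wrist","w1")
E
```

```text
(no output)
```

View pics/w1.png

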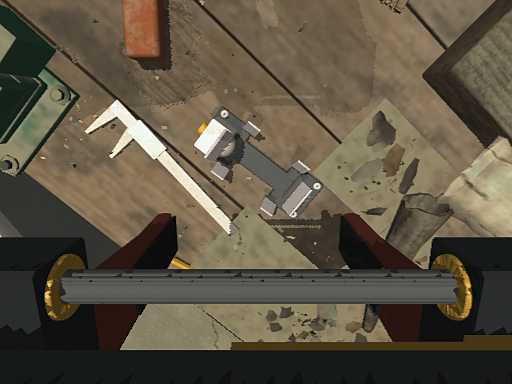

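The wrist view shows the holder from (200,110) to (322,218), with the ball block at the upper left and the plain end at the lower right. The bar is at (142,27) and the vise is on the left.

```bash
python3 - <<'E'
from h import *
d=dict(np.load("pics/w1.npz")); im=d["image"]
print(proj(d,[[482,-83,8],[482,-83,203]]).round(0), d["fx"])
cv2.imwrite("pics/w1c.png",cv2.resize(im[95:230,185:335],None,fx=5.3,fy=4.4*5.3/4.4*0.83,interpolation=2)[:,:,::-1])
cv2.imwrite("pics/w1c.png",cv2.resize(im[98:223,185:335],None,fx=4.8,fy=4.8,interpolation=2)[:,:,::-1])
E
```

```text
[[259. 165.]
 [260. 221.]] 320.2861311588574
```

View pics/w1c.png

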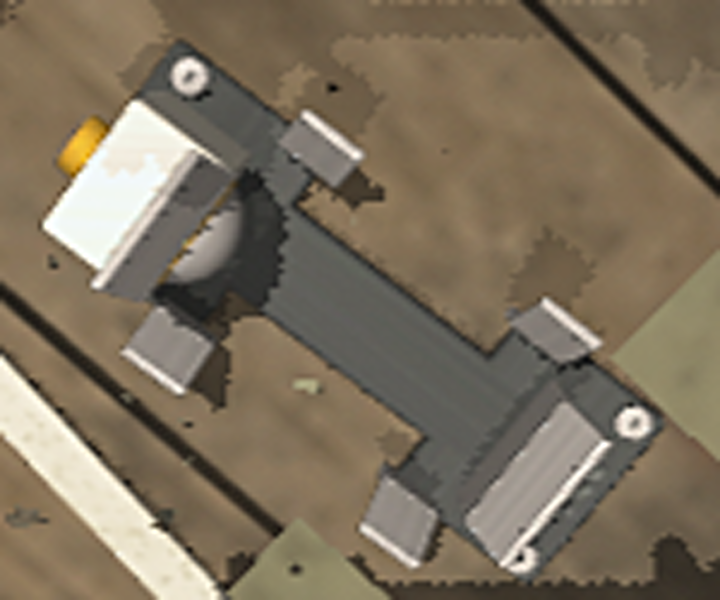

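The enlarged crop shows the guide lip tops, as pairs of corners:
- upper left: (305,113) to (362,158)
- upper right: (545,298) to (602,345)
- lower left: (123,352) to (180,392)
- lower right: (362,530) to (416,567)

These are symmetric about the seat.

```bash
python3 - <<'E'
from h import *
d=dict(np.load("pics/w1.npz")); f=lambda p,z:cast(d,(np.array(p)+.5)/4.8-.5+[185,98],z)
g=f([[305,113],[362,158],[545,298],[602,345],[123,352],[180,392],[362,530],[416,567]],39)
print(g.round(0),g.mean(0).round(1))
for a,b in((0,3),(4,7)):
    e=g[a]-g[b];print(np.linalg.norm(e),np.degrees(np.arctan2(e[1],e[0])))
s=f([[300,210],[487,355],[265,315],[424,434]],8);e=s[0]+s[2]-s[1]-s[3];print(s.round(0),s.mean(0).round(1),np.degrees(np.arctan2(e[1],e[0])),np.degrees(np.arctan2(*(s[0]-s[1])[1::-1])),np.degrees(np.arctan2(*(s[2]-s[3])[1::-1])))
c=f([[190,75],[634,422],[522,557]],10);print(c.round(0),((c[0]+c[2])/2).round(1))
d=dict(np.load("pics/w1.npz"));print(cast(d,[[155,57],[132,57]],32).round(0))
E
```

```text
[[ 500.  -33.   39.]
 [ 505.  -48.   39.]
 [ 524.  -96.   39.]
 [ 529. -112.   39.]
 [ 436.  -55.   39.]
 [ 442.  -70.   39.]
 [ 459. -121.   39.]
 [ 465. -135.   39.]] [482.5 -83.7  39. ]
84.98633575106581 110.15472834272671
84.96580806150689 110.26267262343387
[[ 485.  -52.    8.]
 [ 505. -107.    8.]
 [ 464.  -69.    8.]
 [ 481. -116.    8.]] [483.6 -85.9   8. ] 110.11727780406028 109.9269914044839 110.340373693886
[[ 480.  -11.   10.]
 [ 527. -141.   10.]
 [ 485. -156.   10.]] [482.8 -83.7  10. ]
[[453.  73.  32.]
 [433.  86.  32.]]
```

>>> servo_tool:
  increments:
    - [-0.5,4,0,0,0,0,1]
    - [-1,8,0,0,0,0,1]
    - [-1.5,12,0,0,0,0,1]
    - [-2,16,0,0,0,0,1]
    - [-2,20,0,0,0,0,1]
    - [-2,20,0,0,0,0,1]
    - [-2,20,0,0,0,0,1]
    - [-2,20,0,0,0,0,1]

```text
t: 2.45
ee_pos: [461.8, 117.7, 222.6]
orientation: [2.75, 1.519, -0.001]
ft_force: [0.7, -0.2, -0.1]
width: 87.9
grasp_force: 0.0
```

```bash
python3 - <<'E'
from h import *
snap("wrist","w2")
E
```

```text
(no output)
```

View pics/w2.png

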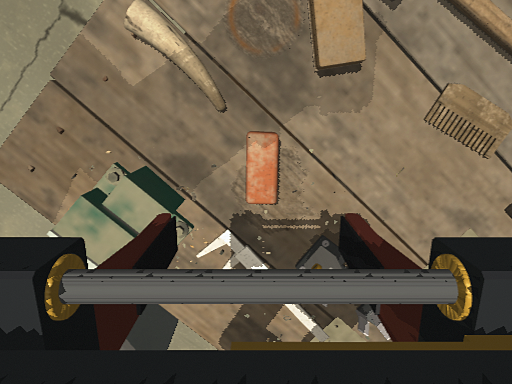

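The wrist view shows the bar upright at about (262,168), lying parallel to the fingers. The vise jaw is at (120,210), to the lower left, and the horn and block are well away above.

```bash
python3 - <<'E'
from h import *
d=dict(np.load("pics/w2.npz")); im=d["image"].astype(float)
m=(im[...,0]>1.45*im[...,1])&(im[...,0]>90); k=np.zeros(m.shape,np.uint8);k[115:220,235:290]=m[115:220,235:290]
k=cv2.morphologyEx(k,cv2.MORPH_CLOSE,np.ones((5,5)))
c=max(cv2.findContours(k,0,2)[0],key=cv2.contourArea); r=cv2.minAreaRect(c);b=cv2.boxPoints(r);print(r)
w=cast(d,b,32);print(w.round(0),w.mean(0).round(1))
e=[w[1]-w[0],w[2]-w[1]];print([(np.linalg.norm(x).round(1),np.degrees(np.arctan2(x[1],x[0])).round(1)) for x in e])
s=dict(np.load("pics/s0.npz"))
for p in([299,228.6],[284,248]):
  for z in(60,90,120,150): q=cast(s,p,z);print(p,z,q.round(0),proj(d,q).round(0))
E
```

```text
((261.2302551269531, 167.3622589111328), (31.56422233581543, 72.02703857421875), 1.8476102352142334)
[[427.  93.  32.]
 [473. 160.  32.]
 [502. 141.  32.]
 [457.  72.  32.]] [464.6 116.4  32. ]
[(np.float64(81.5), np.float64(55.5)), (np.float64(34.3), np.float64(-34.0))]
[299, 228.6] 60 [[389. 108.  60.]] [[205. 217.]]
[299, 228.6] 90 [[369. 135.  90.]] [[167. 215.]]
[299, 228.6] 120 [[349. 163. 120.]] [[120. 213.]]
[299, 228.6] 150 [[329. 190. 150.]] [[ 61. 210.]]
[284, 248] 60 [[374. 165.  60.]] [[162. 180.]]
[284, 248] 90 [[355. 189.  90.]] [[121. 177.]]
[284, 248] 120 [[335. 213. 120.]] [[ 71. 172.]]
[284, 248] 150 [[316. 237. 150.]] [[  7. 167.]]
```

```bash
python3 - <<'E'
from h import *
a=dict(np.load("pics/w2.npz"))["image"][145:265,45:215]; b=dict(np.load("pics/s0.npz"))["image"][220:310,275:402]
a=cv2.resize(a,None,fx=3,fy=3,interpolation=2); b=cv2.resize(b,None,fx=2.25,fy=2.25,interpolation=2)
c=np.zeros((360,800,3),np.uint8); c[:a.shape[0],:510]=a; c[:b.shape[0],512:512+b.shape[1]]=b[:, :288]
cv2.imwrite("pics/v.png",c[:,:,::-1])
E
```

```text
(no output)
```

View pics/v.png

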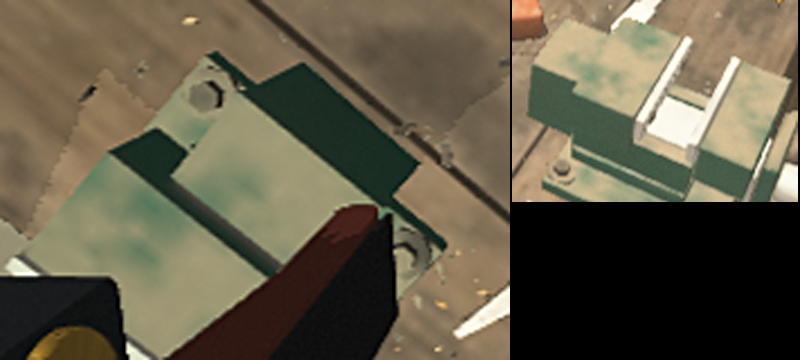

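The left panel shows the vise block's top corners at w2 pixels (127,173) and (173,213). Matched with the scene view, this puts the vise top at z≈87 with its corner near (371,132). The gripper body would only just clear it, so I'll grasp 6 mm towards the ball-end side of mid-length.

>>> servo_tool:
  increments:
    - [0.6,0.4,-4,0,0,-2,1]
    - [0.6,0.4,-8,0,0,-2,1]
    - [0.6,0.4,-12,0,0,-2,1]
    - [0.6,0.4,-15,0,0,-2,1]
    - [0.6,0.4,-17,0,0,-2,1]
    - [0.6,0.4,-18.5,0,0,-2,1]
    - [0.6,0.4,-20,0,0,-2,1]
    - [0.6,0.4,-21,0,0,-2,1]
    - [0.6,0.4,-21.6,0,0,-2,1]
    - [0.6,0.4,-21.6,0,0,-2,1]
    - [0.6,0.4,-21.6,0,0,-2,1]

```text
t: 3.42
ee_pos: [468.1, 121.9, 6.9]
orientation: [-2.777, -1.469, -0.0]
ft_force: [0.8, 0.2, -0.5]
width: 87.9
grasp_force: 0.0
```

>>> servo_tool:
  increments:
    - [0,0,0,0,0,0,-1]
    - [0,0,0,0,0,0,-1]
    - [0,0,0,0,0,0,-1]
    - [0,0,0,0,0,0,-1]
    - [0,0,0,0,0,0,-1]
    - [0,0,0,0,0,0,-1]
    - [0,0,0,0,0,0,-1]
    - [0,0,0,0,0,0,-1]
    - [0,0,0,0,0,0,-1]
    - [0,0,0,0,0,0,-1]
    - [0,0,0,0,0,0,-1]
    - [0,0,0,0,0,0,-1]

```text
t: 4.42
ee_pos: [468.0, 122.5, 6.7]
orientation: [2.776, 1.471, 0.0]
ft_force: [0.7, 0.1, -0.4]
width: 36.4
grasp_force: 29.9
```

>>> servo_tool:
  increments:
    - [0,0,2,0,0,0,-1]
    - [0,0,5,0,0,0,-1]
    - [0,0,8,0,0,0,-1]
    - [0,0,11,0,0,0,-1]
    - [0.2,-2,14,0,0,5,-1]
    - [0.4,-4,14,0,0,10,-1]
    - [0.6,-6,14,0,0,15,-1]
    - [0.7,-8,14,0,0,20,-1]
    - [0.8,-10,14,0,0,25,-1]
    - [0.9,-12,14,0,0,30,-1]
    - [1,-14,14,0,0,36,-1]
    - [1.1,-16,14,0,0,42,-1]
    - [1.2,-18,14,0,0,48,-1]
    - [1.2,-20,14,0,0,54.4,-1]
    - [1.2,-20,14,0,0,54.4,-1]
    - [1.2,-20,14,0,0,54.4,-1]
    - [1.2,-20,14,0,0,54.4,-1]
    - [1.2,-20,14,0,0,54.4,-1]

```text
t: 5.92
ee_pos: [479.5, -76.7, 146.5]
orientation: [-1.798, -2.576, 0.0]
ft_force: [-0.3, -0.1, -1.8]
width: 36.5
grasp_force: 29.9
```

```bash
python3 - <<'E'
from h import *
a=snap("wrist","w3")["image"]; b=snap("side","d3")["image"][110:230,240:390]; s=snap("scene","s3")["image"][110:230,260:410]
c=np.zeros((384,812,3),np.uint8); c[:,:512]=a; c[:240,512:]=cv2.resize(s,(300,240)); c[240:,512:]=cv2.resize(b,(300,240))[60:204]
cv2.imwrite("pics/v3.png",c[:,:800,::-1])
E
```

```text
(no output)
```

View pics/v3.png

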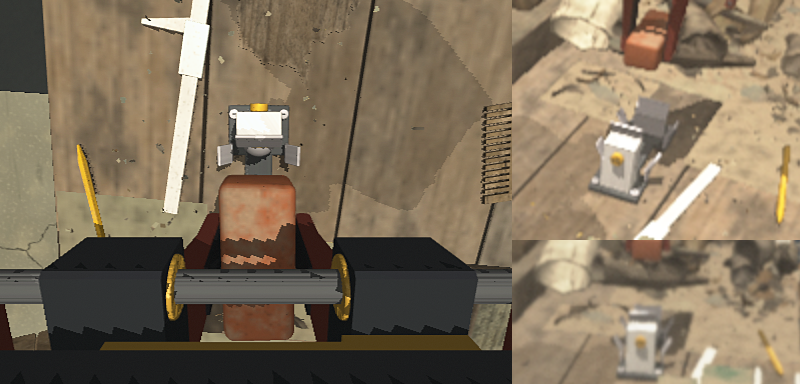

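The wrist panel shows the bar gripped squarely, with its front edge at about (258,178..187) and its rear edge at about (257,338). The holder lies straight ahead, with its ball block at (259,125) and guides at (223,155) and (292,155).

```bash
python3 - <<'E'
from h import *
d=dict(np.load("pics/w3.npz")); im=d["image"].astype(float); o=ctrl.get_obs()
T=np.eye(4);T[:3,:3]=R.from_rotvec(o["orientation"]).as_matrix();T[:3,3]=o["ee_pos"]
for off in(-10,-6,-2):
  print(off,[proj(d,(T@[off+s*41.5,18*y,z,1])[:3]).round(0)[0].tolist() for s in(1,-1) for z in(-25.5,6.5) for y in(-1,1)])
m=(im[...,0]>1.4*im[...,1])&(im[...,0]>90); 
for c in(240,258,275): r=np.where(m[:,c])[0]; print(c,r.min(),r.max(), im[168:194:2,c,0])
for r in (200,220,230):q=np.where(m[r,200:320])[0]+200;print(r,q.min(),q.max())
ct=np.array([482.6,-83.7]);a=np.radians(110.2);u=np.array([np.cos(a),np.sin(a)]);print("yaw",2*np.degrees(np.arctan2(o["orientation"][1],o["orientation"][0]))%180,o["ee_pos"])
print(proj(d,[[*(ct+77*u),8],[*(ct),8],[*(ct+45*u),81]]).round(0))
E
```

```text
-10 [[217.0, 190.0], [299.0, 190.0], [224.0, 175.0], [292.0, 175.0], [222.0, 351.0], [294.0, 351.0], [228.0, 311.0], [288.0, 311.0]]
-6 [[217.0, 181.0], [299.0, 181.0], [224.0, 168.0], [292.0, 168.0], [222.0, 344.0], [294.0, 344.0], [228.0, 305.0], [288.0, 305.0]]
-2 [[216.0, 172.0], [300.0, 172.0], [224.0, 160.0], [292.0, 160.0], [222.0, 337.0], [295.0, 337.0], [228.0, 300.0], [289.0, 300.0]]
240 178 340 [156. 159. 157. 142.  83.  91. 101. 105. 135. 154. 171. 177. 184.]
258 178 339 [ 92.  91.  92.  93.  87.  95.  99. 104. 127. 151. 171. 180. 194.]
275 178 339 [129. 134. 134. 139.  85.  94. 102. 107. 112. 148. 169. 177. 186.]
200 219 295
220 220 294
230 220 279
yaw 110.25768919779881 [479.75925674 -76.76094628 146.64951566]
[[258. 105.]
 [258. 187.]
 [258. 150.]]
```

>>> servo_tool:
  increments:
    - [0.1,-0.1,-2,0,0,0,-1]
    - [0.1,-0.1,-4,0,0,0,-1]
    - [0.1,-0.1,-5.5,0,0,0,-1]
    - [0.1,-0.1,-6.6,0,0,0,-1]
    - [0.1,-0.1,-7.2,0,0,0,-1]
    - [0.1,-0.1,-7.8,0,0,0,-1]
    - [0.1,-0.1,-8.4,0,0,0,-1]
    - [0.1,-0.1,-9,0,0,0,-1]
    - [0.1,-0.1,-9.4,0,0,0,-1]
    - [0.1,-0.1,-9.4,0,0,0,-1]

```text
t: 6.9
ee_pos: [481.1, -78.7, 52.3]
orientation: [1.796, 2.577, -0.0]
ft_force: [1.6, -3.5, -2.5]
width: 36.3
grasp_force: 29.9
```

>>> servo_tool:
  increments:
    - [0,0,-0.5,0,0,0,-1]
    - [0,0,-1,0,0,0,-1]
    - [0,0,-1.5,0,0,0,-1]
    - [0,0,-2,0,0,0,-1]
    - [0,0,-2.4,0,0,0,-1]
    - [0,0,-2.8,0,0,0,-1]
    - [0,0,-3.1,0,0,0,-1]
    - [0,0,-3.4,0,0,0,-1]
    - [0,0,-3.6,0,0,0,-1]
    - [0,0,-3.8,0,0,0,-1]
    - [0,0,-3.8,0,0,0,-1]
    - [0,0,-3.8,0,0,0,-1]

```text
t: 7.9
ee_pos: [480.5, -78.2, 14.7]
orientation: [-1.796, -2.577, 0.0]
ft_force: [-0.1, 1.1, -0.6]
width: 36.1
grasp_force: 30.0
```

```bash
python3 - <<'E'
from h import *
a=snap("wrist","w4")["image"]; s=snap("scene","s4")["image"][135:225,280:380]
c=np.zeros((384,800,3),np.uint8); c[:,:400]=a[:,56:456]; c[:360,400:]=cv2.resize(s,(400,360),interpolation=2)
cv2.imwrite("pics/v4.png",c[:,:,::-1]); print(ctrl.get_obs()["moment"])
E
```

```text
[ 0.03274518 -0.0665185   0.01440355]
```

View pics/v4.png

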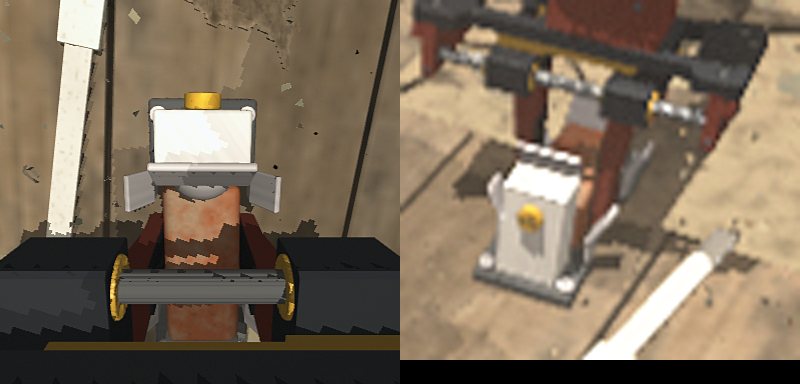

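The wrist view shows the bar in the pocket, with the ball standing over its near edge at (203,190). I'll press a little further to make sure it is seated, then release.

>>> servo_tool:
  increments:
    - [0,0,-0.1,0,0,0,-1]
    - [0,0,-0.2,0,0,0,-1]
    - [0,0,-0.2,0,0,0,-1]
    - [0,0,-0.2,0,0,0,-1]

```text
t: 8.33
ee_pos: [480.6, -78.4, 14.5]
orientation: [-1.796, -2.578, 0.0]
ft_force: [-7.4, 2.0, 27.3]
width: 36.4
grasp_force: 30.0
```

>>> servo_tool:
  increments:
    - [0,0,0.2,0,0,0,-1]
    - [0,0,0.2,0,0,0,0.5]
    - [0,0,0.2,0,0,0,0.5]
    - [0,0,0.2,0,0,0,0.5]
    - [0,0,0.2,0,0,0,0.5]
    - [0,0,0.2,0,0,0,0.5]
    - [0,0,0.2,0,0,0,0.5]
    - [0,0,1,0,0,0,0.5]
    - [0,0,3,0,0,0,0.5]
    - [0,0,6,0,0,0,0.5]
    - [0,0,10,0,0,0,0.5]
    - [0,0,14,0,0,0,0.5]
    - [0,0,18,0,0,0,0.5]
    - [0,0,20,0,0,0,0.5]
    - [0,0,20,0,0,0,0.5]
    - [0,0,20,0,0,0,0.5]

```text
t: 9.67
ee_pos: [481.3, -78.6, 214.1]
orientation: [1.795, 2.575, 0.002]
ft_force: [-0.3, 0.1, -0.4]
width: 65.7
grasp_force: 0.0
```

```bash
python3 - <<'E'
from h import *
a=snap("wrist","w5")["image"]; s=snap("scene","s5")["image"][135:225,280:380]
c=np.zeros((400,800,3),np.uint8); c[:400,:400]=cv2.resize(a[90:240,185:335],(400,400),interpolation=2); c[:360,400:]=cv2.resize(s,(400,360),interpolation=2)
cv2.imwrite("pics/v5.png",c[:,:,::-1])
E
```

```text
(no output)
```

View pics/v5.png

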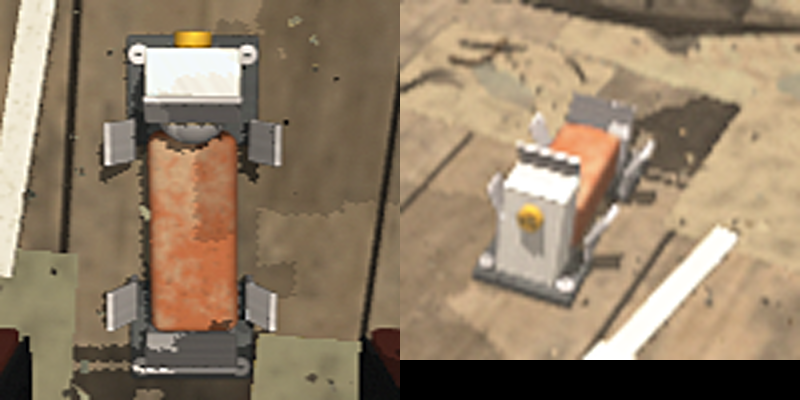

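The wrist panel shows the bar lying square between the guides, from about (193,135) to (193,328), with the ball over its ball-end edge at (193,130). The gripper is clear.

```bash
python3 -c "
from workcell import ctrl
print(ctrl.close_job())"
```

```text
the job is handed in; nothing more can be done
None
```

The bar is seated flat in the holder with the ball out over its edge, released, and the job was handed in at about 10 s; the block and horn were never touched, and no pass/fail verdict came back.

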